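# Load a gel cassette into the casting stand

### The job

Take the tall glass gel cassette out of the plate rack and load it in the casting stand: tilt its foot into the stand's narrow slot under the hoods, then straighten it upright until both sprung catches have snapped back in front of it, and let go. Handle the glass gently, and leave the short cassette in its rack and the bottle and the blue cap alone.

Things in the scene. Friction and masses are not known exactly. Their poses are not given: they have to be found in the camera images.
- cassette: Tall glass gel cassette with grey edge strips, a plain slab 8 mm thick (its x), 120 wide (its y), 100 tall (its z), about 0.2 kg, same front and back. Origin: centre of its bottom edge face. It starts upright in one of the rack's two slots, loose enough to wobble by 3 degrees. Grip it by its top edge, across the thickness.
- cassette_top (a point): Centre of the tall cassette's top edge face, 100 mm above its origin.
- short_cassette: Short glass cassette, 8 x 120 x 60 mm, same look but only 60 mm tall, standing in the other rack slot. Origin: centre of its bottom. Leave it there.
- rack: White plastic plate rack, fixed, 150 (x) x 150 (y) x 33 mm. Origin: centre of its underside. Two slots run along its y at x = -40 and +40 mm; their floors are 8 mm above the bench, they are 9.5 mm wide and 25 deep between walls 6 mm thick, and closed at the ends at y = +-63 mm.
- stand: Grey plastic casting stand, fixed, base 110 x 170 mm, 123 high. Origin on its underside below the stop face; x points away from the loading side (its front is its -x, turned roughly away from the robot), y along its slot. Cheeks (|y| 64 to 85 mm, x -40 to 0) close its ends up to 98 mm height. Loaded: cassette origin at x = -4 mm, y = 0 (+-4), 12 mm high, axes parallel to the stand's, held by the catches.
- slot (a point): Centre of the slot's floor, at x = -7, y = 0, 12 mm high in the stand's frame. The slot spans x = -14 to 0 and y = -64 to 64 mm; its front lip is 6 mm thick and rises 8 mm above the floor (to 20 mm). The cassette goes in leaning to the front (23 degrees fits: seated on the floor it has about 2 mm of play), foot first, below and between the catches, then is swung up to the stop face.
- stop_face (a point): Point on the stand's stop face (stand x = 0, y = 0), 100 mm high. The face is a rail 30 mm high over the full slot and, above it, two posts (|y| 46 to 85 mm, 12 mm thick, 122 mm high); between the posts it is open, so fingers pass there.
- hood_left (a point): Underside centre of the hood on the +y post, 118 mm above the bench. The hood (|y| 48 to 85 mm, x -14 to 12, 5 mm thick) overhangs the slot, 6 mm above the top of a loaded cassette, so that a cassette cannot be lowered in upright.
- hood_right (a point): The same hood, mirrored, on the -y post.
- catch_left (a joint): Sprung steel catch sliding in the cheek at the stand's +y end; metres, 0 = sprung out (holding), 0.014 = pushed back into the cheek. Spring 1 N at 0, 3.4 N at 0.014. A cassette being straightened wedges its ramp back (about 10 N in all) and it snaps out once the cassette has passed; short of that the cassette falls forward again.
- catch_right (a joint): The same catch, mirrored, at the stand's -y end.
- catch_left_nose (a point): Rear inner tip of the left catch: in the stand's frame x = -10, y = +54 mm, 88 mm high when sprung out. The catch is 20 mm high (78 to 98 above the bench); its flat holding face is at x = -10 and its ramp runs forward and outward from x = -11, y = 51 to x = -36, y = 64 mm.
- catch_right_nose (a point): The same point of the right catch, at x = -10, y = -54, height 88 mm.
- bottle: Small amber jar with white cap, 48 mm across, 85 tall, loose on the bench. Origin: centre of its underside. Leave alone.
- cap: Loose blue screw cap, 40 mm across, 20 tall. Origin: centre of its underside. Leave alone.

How it is judged (in metres and radians):
On the way:
1. the tall cassette's foot is in the stand's slot while it leans forward (z of cassette in the frame of stand between 0.009 and 0.0195 m and x of cassette in the frame of stand between -0.014 and 0.001 m and y of cassette in the frame of stand between -0.008 and 0.008 m and x of cassette_top in the frame of stand below -0.02 m and angle between cassette's own z axis and vertical above 0.12 rad), for 0.1 s.
At the end, for the whole second after the job is handed in: The tall cassette stands at rest in the stand's slot on its floor (within 2.5 mm), upright within 3 degrees, square to the stand within 3.4 degrees, its mid-plane 2 to 8.5 mm in front of the stop face, centred within 6 mm, with both catches sprung out (less than 2 mm pushed in), and released (angle between cassette's own z axis and vertical below 0.05 rad and angle between the y axis of cassette and the y axis of stand, either way round below 0.06 rad and z of cassette in the frame of stand between 0.009 and 0.0145 m and x of cassette in the frame of stand between -0.0085 and -0.002 m and y of cassette in the frame of stand between -0.006 and 0.006 m and value of joint each of catch_left, catch_right below 0.002 m and x of cassette_top in the frame of stand above -0.0085 m and linear speed of cassette below 0.02 m/s); the robot touches nothing.
It fails at once if the short cassette is moved by more than 20 mm (distance of short_cassette from where it was at the start of the episode above 0.02 m).
It fails at once if the bottle is moved by more than 20 mm (distance of bottle from where it was at the start of the episode above 0.02 m).
It fails at once if the cap is moved by more than 20 mm (distance of cap from where it was at the start of the episode above 0.02 m).
It fails at once if the tall cassette is pressed or struck against the stand with more than 60 N (contact force between cassette and stand above 60 N).
It also fails if it takes over 48 s, if anything falls off the work surface, if the arm or the gripper's body presses on something with over 40 N, if the wrist force passes 120 N, or if a joint passes its speed limit or range.

### The arm

A 6-joint arm with a two-finger parallel gripper is mounted at the origin on the work surface. World frame = base frame: x ahead of the robot, y to its left, z up, the work surface at z = 0. Lengths are in mm, angles in rad, forces in N, time in s.
With the tool pointing down it reaches from about 400 to 925 mm from the base axis. Payload 12.5 kg.
Tool frame: the origin (TCP) lies at the very end of the fingers, on their centre line; the grasp point (between the pads) lies 19 mm behind it; z points along the fingers, y is the line along which they close (so a half turn about z gives the same grasp; the last joint's range is limited). The gripper opens to 95 mm and grips with 3 to 60 N. Pads are 20 mm wide; open, the fingers measure 119 mm over their backs; the gripper's body (75 mm by 180 mm) begins 59 mm behind the grasp point.
Start: joints at [-1.417, 0.491, 1.559, -0, 1.092, -0.106], TCP at [160.577, -604.038, 214.661] pointing down, gripper open.
Joint ranges: [-3.1, 3.1], [-0.84, 2.19], [0.05, 2.79], [-1.13, 4.28], [0.06, 2.93], [-2.69, 2.69]. Speed limits (rad/s): [2.22, 2.22, 2.79, 3.14, 3.14, 3.14].

### API

Orientations are given as [roll, pitch, yaw] about the fixed x, y, z axes, in that order (R = Rz(yaw) Ry(pitch) Rx(roll)).
In Python, from cell import * gives the robot as it stands.
- The arm moves only by the tool jog_arm, never from a script. Its argument "targets" is a list of rows, each an object with "turn": the turn, a rotation vector about the world's x, y, z in degrees, a list of three; "slide": the shift along the world's x, y, z in mm, a list of three; "claw": the opening in per cent of the stroke, from 0 (shut) to 100 (fully open). In form: [{"turn": [wx, wy, wz], "slide": [x, y, z], "claw": claw}, ...]. A call has 1 to 5 rows; each row shifts and turns the commanded pose from where the row before left it; what a row does not reach is not made up. A row lasts 1/8 s, in which the tool goes at most 62.5 mm and 10.7 degrees, less where a joint would pass 70% of its speed; a pose out of reach is approached as far as the arm can. A call with a gripper value outside its range is refused whole. The fingers move at their own pace and stop on an object; the grip force is fixed at half the most. Time passes only in rows, so rows that do not move let the fingers close. It gives the time, the measured TCP pose, the force, the opening and the grip force at its end, in the units of the state.
- state(): the state, without advancing time (a new reading comes with each control period).
- read_camera(name): name is "scene" or "side" or "wrist"; returns a dict with "frame" (400x640x3 uint8, blue, green, red), "mtx" (3x3 intrinsics, pixels), "k1" (the pictures are not rectified: a ray, as slopes to the right and down, at radius r is drawn at 1 + k1 r^2 times it, then the intrinsics apply), "R" (3x3) and "t" (3): a world point X has camera coordinates R X + t. Camera axes: x right, y down, z forward; pixel columns grow to the right and rows downward; lengths in mm; the calibration is good to about 2 mm. A picture is of the moment at which its call begins. There is no depth.
- job_done(): hands the job in; it is judged then, once.
Trained networks look in the newest picture that a camera, given by its name, has taken for a name from the list of things; names that differ only in an ending like _2 or _b are one class to them, and where a whole thing is asked for, a point or a joint stands for the part that bears it (a point fixed in the world has none). Each returns a list of dicts, best first, with "conf" (0 to 1); they miss things now and then, are a little off and sometimes report something else, mostly with a low value. They report only what shows in the picture. A call takes as long as a camera call.
- look_for(query, camera): "xy" ([column, row] in pixels, amid what is visible of it).
The state is a dict: "t": time; "joints": joint angles; "qvel": joint speeds; "tau": joint torques, N m; "eef_pos": TCP position; "tcp_rot": TCP orientation; "ft_force": force on the tool from outside, world axes, zero at the start; "moment": the same for the moment, N m; "opening": opening from 0.0 (shut) to 1.0 (fully open); "grip_force": force on a finger pad.
Only numpy, scipy, OpenCV 4.12 (cv2) and the standard library are available. Lean on these libraries where they do the work, as an engineer would, in place of code of your own. Each camera call takes 0.05 s, during which the arm holds its last target. There are 200 camera calls.

## Working session

There is one attempt and no reset: what is moved stays moved. The work goes in short steps, Python scripts to look and compute and a tool call to move; the robot and the scene stay as the last step left them, time stands still between calls to the robot, and variables do not carry over. Pictures are saved under pics/ and viewed, at most 10 in all, crops included, and the job is handed in when it is done.

Besides the shell and the picture viewer there is one more tool, called after "Emit:" as name(argument=value, ...) on one line, values as JSON. jog_arm: Moves the arm, as the interface text tells. Its arguments: {"type":"object","properties":{"targets":{"type":"array","items":{"type":"object","properties":{"turn":{"type":"array","items":{"type":"number"}},"slide":{"type":"array","items":{"type":"number"}},"claw":{"type":"number"}}}}},"required":["targets"]}

```bash
mkdir -p pics; cat > h.py <<'E'
from cell import *
import numpy as np, cv2
def snap(n,f):
    c=read_camera(n); cv2.imwrite('pics/'+f,c['frame']); return c
def proj(c,X):
    P=np.atleast_2d(X)@np.array(c['R']).T+np.array(c['t']); s=P[:,:2]/P[:,2:]
    s=s*(1+c['k1']*(s**2).sum(1,keepdims=True)); M=np.array(c['mtx'])
    return s@M[:2,:2].T+M[:2,2]
def ray(c,uv):
    M=np.array(c['mtx']); d=(np.array(uv,float)-M[:2,2])/np.diag(M)[:2]; s=d.copy()
    for _ in range(20): s=d/(1+c['k1']*(s@s))
    R=np.array(c['R']); return -R.T@np.array(c['t']), R.T@np.r_[s,1]
def onz(c,uv,z):
    o,d=ray(c,uv); return o+d*(z-o[2])/d[2]
E
python3 - <<'E'
from h import *
for n in ['scene','side']:
    c=snap(n,n+'0.png'); print(n,(-np.array(c['R']).T@c['t']).round())
    for q,z in [('cassette',60),('cassette_top',108),('short_cassette',60),('rack',15),('stand',60),('slot',12),('stop_face',100),('hood_left',118),('hood_right',118),('catch_left_nose',88),('catch_right_nose',88),('bottle',40),('cap',10)]:
        r=look_for(q,n)
        print(q,[(np.round(a['xy']),round(a['conf'],2),onz(c,a['xy'],z).round()[:2]) for a in r[:2]])
print(state()['t'],state()['eef_pos'],state()['tcp_rot'])
E
```

```text
scene [1052.    2.  663.]
cassette [(array([465., 246.]), 0.71, array([597., 243.]))]
cassette_top [(array([467., 245.]), 0.72, array([631., 226.]))]
short_cassette [(array([468., 222.]), 0.8, array([537., 258.]))]
rack [(array([450., 267.]), 0.82, array([616., 223.]))]
stand [(array([238., 231.]), 0.72, array([ 599., -188.]))]
slot [(array([242., 230.]), 0.93, array([ 558., -196.]))]
stop_face [(array([240., 228.]), 0.82, array([ 620., -173.]))]
hood_left [(array([242., 227.]), 0.89, array([ 634., -164.]))]
hood_right [(array([337., 280.]), 0.69, array([725.,   8.])), (array([240., 226.]), 0.55, array([ 630., -168.]))]
catch_left_nose [(array([206., 217.]), 0.67, array([ 591., -245.]))]
catch_right_nose []
bottle [(array([336., 282.]), 0.57, array([683.,   7.]))]
cap [(array([343., 173.]), 0.71, array([368.,   8.]))]
side [ 55. 751. 644.]
cassette [(array([216., 277.]), 0.81, array([606., 232.]))]
cassette_top [(array([216., 278.]), 0.65, array([558., 276.]))]
short_cassette [(array([234., 308.]), 0.74, array([523., 278.])), (array([214., 276.]), 0.74, array([611., 231.]))]
rack [(array([348., 202.]), 0.73, array([ 571., -207.])), (array([227., 322.]), 0.6, array([546., 275.]))]
stand [(array([349., 201.]), 0.88, array([ 536., -145.]))]
slot [(array([351., 202.]), 0.72, array([ 569., -217.]))]
stop_face [(array([347., 199.]), 0.9, array([510., -88.]))]
hood_left [(array([349., 200.]), 0.66, array([491., -61.]))]
hood_right [(array([348., 198.]), 0.68, array([496., -65.])), (array([384., 279.]), 0.62, array([314., 138.]))]
catch_left_nose []
catch_right_nose []
bottle [(array([259., 222.]), 0.76, array([677.,  15.])), (array([351., 200.]), 0.25, array([ 550., -182.]))]
cap [(array([383., 279.]), 0.63, array([367.,  14.])), (array([352., 167.]), 0.47, array([ 665., -395.]))]
1.4 [ 160.57494825 -604.05719497  214.68259939] [3.14143961e+00 2.32142613e-05 2.59804271e-01]
```

```bash
python3 - <<'E'
import cv2
a=cv2.imread('pics/scene0.png');b=cv2.imread('pics/side0.png')
# stand/rack crops x3
f=lambda i,x,y:cv2.resize(i[y:y+190,x:x+260],None,fx=3,fy=3,interpolation=cv2.INTER_CUBIC)
cv2.imwrite('pics/s1.png',f(a,120,130));cv2.imwrite('pics/s2.png',f(a,360,170));cv2.imwrite('pics/d1.png',f(b,240,110))
cv2.imwrite('pics/d2.png',f(b,110,200))
E
```

```text
(no output)
```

View pics/s1.png

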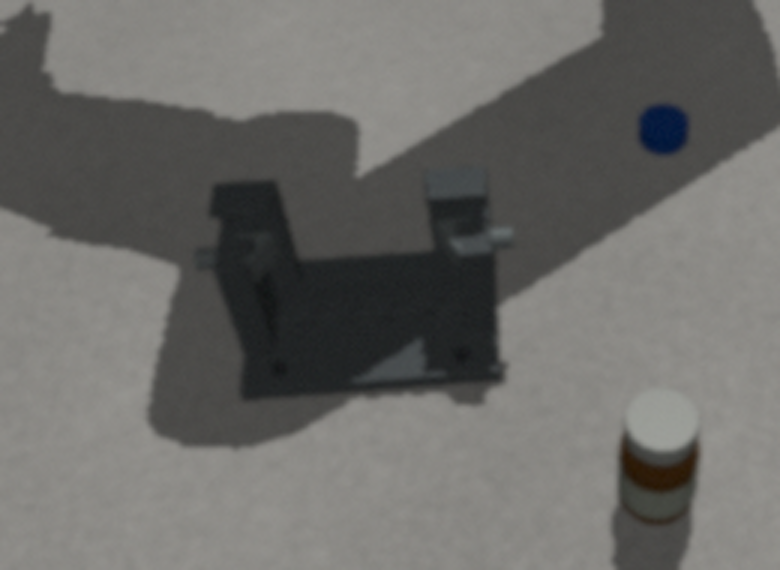

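View pics/s2.png

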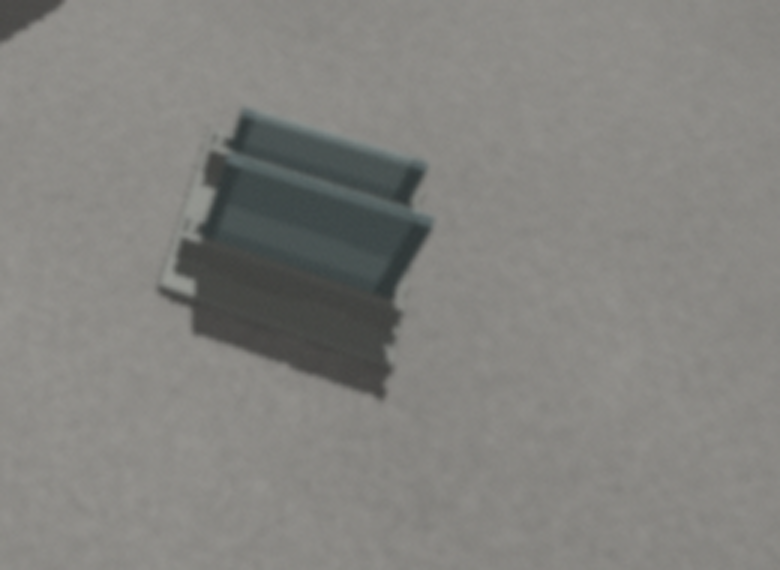

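View pics/d1.png

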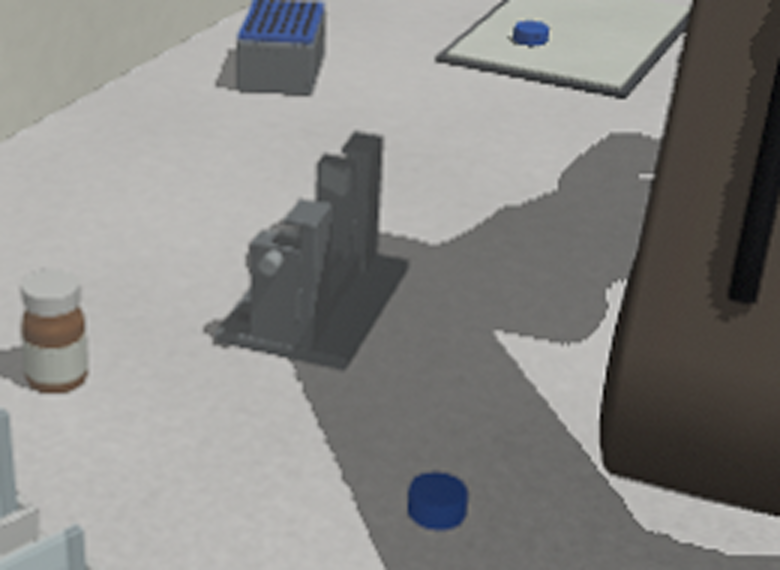

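View pics/d2.png

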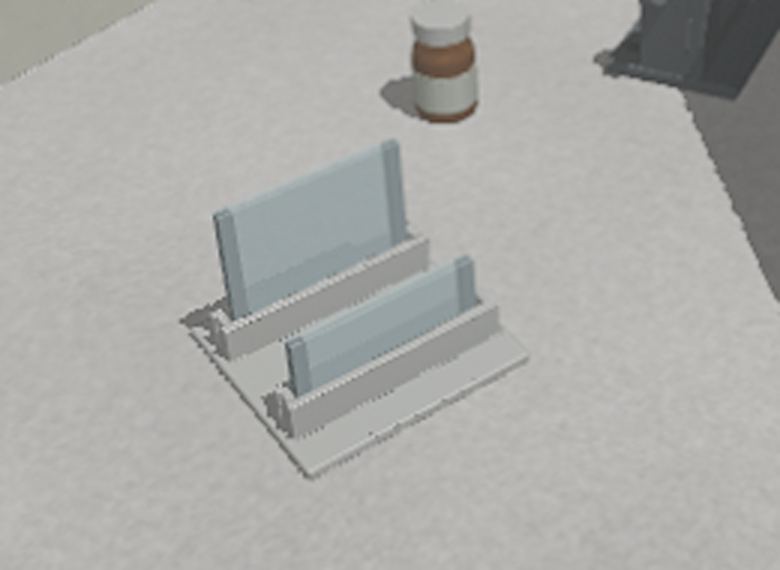

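```bash
cat > fit.py <<'E'
from h import *
from scipy.optimize import least_squares
S=read_camera('scene');D=read_camera('side')
o={'s1':(S,120,130),'s2':(S,360,170),'d1':(D,240,110),'d2':(D,110,200)}
def P(k,x,y): c,a,b=o[k]; return c,np.array([x/3+a,y/3+b])
def T(p,X): c,s=np.cos(p[2]),np.sin(p[2]); return np.array([p[0]+c*X[0]-s*X[1],p[1]+s*X[0]+c*X[1],X[2]])
def fit(obs,p0):
    f=lambda p:np.concatenate([proj(P(*ob[0])[0],T(p,ob[1](p)))[0]-P(*ob[0])[1] for ob in obs])
    r=least_squares(f,p0,loss='soft_l1'); print(r.x.round(3)); print(f(r.x).reshape(-1,2).round(1).tolist()); return r.x
k=lambda *X:(lambda p:X)
st=[(('s1',425,172),k(12,-48,123)),(('s1',487,170),k(12,-85,123)),(('s1',490,198),k(-14,-85,123)),(('s1',430,201),k(-14,-48,123)),
(('s1',213,186),k(12,85,123)),(('s1',276,181),k(12,48,123)),(('s1',210,213),k(-14,85,123)),
(('s1',243,398),lambda p:(p[3],85,0)),(('s1',503,380),lambda p:(p[3],-85,0)),
(('d1',345,367),lambda p:(p[3]+110,-85,0)),(('d1',408,260),lambda p:(p[3]+110,85,5)),(('d1',384,138),k(12,85,123)),(('d1',331,207),k(12,-85,123))]
a=fit(st,[600,-200,3.1,-80])
# rack+cassette: p= x,y,yaw of rack, dx of tall top rel slot, dy
rk=[(('d2',310,476),k(-75,75,0)),(('d2',528,357),k(-75,-75,0)),(('d2',190,333),k(75,75,0)),(('s2',160,290),k(75,-75,0)),(('s2',213,133),k(-75,-75,0)),
(('s2',232,153),lambda p:(36+p[3],-60+p[4],108)),(('s2',434,214),lambda p:(40+p[3],60+p[4],108)),
(('d2',215,212),lambda p:(40+p[3],60+p[4],108)),(('d2',393,141),lambda p:(40+p[3],-60+p[4],108))]
b=fit(rk,[580,250,-.25,0,0])
print('top',T(b,(40+b[3],b[4],108)),'bottom',T(b,(40,b[4],8)))
E
python3 fit.py
```

```text
[ 557.739 -188.961    3.315  -66.674]
[[1.1, -0.4], [-0.1, -1.0], [-0.6, -0.3], [-0.6, -0.1], [0.3, -0.7], [-0.6, -0.3], [-0.4, 0.5], [0.1, 0.4], [-0.3, -0.0], [-0.2, 1.2], [0.2, 1.4], [-1.2, -1.7], [-6.9, 5.1]]
[ 5.65715e+02  2.48447e+02 -3.23000e-01 -2.29700e+00  6.64000e-01]
[[-0.7, 1.3], [0.4, 0.2], [-0.5, 0.5], [-1.4, 0.7], [-2.1, -0.4], [-0.6, -1.0], [0.8, 1.6], [-0.3, 0.9], [0.8, -1.1]]
top [601.6775063  237.10178164 108.        ] bottom [603.85531212 236.37232888   8.        ]
```

Emit:
jog_arm(targets=[{"slide":[43,41,12],"turn":[0,0,8.5],"claw":100},{"slide":[43,41,12],"turn":[0,0,8.5],"claw":100},{"slide":[43,41,12],"turn":[0,0,8.5],"claw":100},{"slide":[43,41,12],"turn":[0,0,8.5],"claw":100},{"slide":[43,41,12],"turn":[0,0,8.5],"claw":100}])

```text
t: 2.12
eef_pos: [376.7, -397.6, 275.3]
tcp_rot: [3.141, 0.0, 1.006]
ft_force: [1.1, -1.3, -0.0]
opening: 1.003
grip_force: 0.0
```

Emit:
jog_arm(targets=[{"slide":[43,41,12],"turn":[0,0,8.5],"claw":100},{"slide":[43,41,12],"turn":[0,0,8.5],"claw":100},{"slide":[43,41,12],"turn":[0,0,8.5],"claw":100},{"slide":[43,41,12],"turn":[0,0,8.5],"claw":100},{"slide":[43,41,12],"turn":[0,0,8.5],"claw":100}])

```text
t: 2.75
eef_pos: [591.8, -192.4, 335.3]
tcp_rot: [3.141, 0.0, 1.748]
ft_force: [0.1, -0.9, -0.2]
opening: 0.995
grip_force: 0.0
```

Emit:
jog_arm(targets=[{"slide":[0,0,0],"turn":[0,0,0],"claw":100},{"slide":[0,0,0],"turn":[0,0,0],"claw":100}])

```text
t: 3.0
eef_pos: [590.3, -194.1, 334.3]
tcp_rot: [-3.141, -0.0, 1.743]
ft_force: [-0.0, -0.1, -0.3]
opening: 1.003
grip_force: 0.0
```

```bash
python3 - <<'E'
from h import *
import pickle
c=snap('wrist','w1.png'); pickle.dump(c,open('w1.pkl','wb'))
R=np.array(c['R']);print((-R.T@c['t']).round(),R[2].round(2))
p=[557.7,-189,3.315]
from math import cos,sin
for X in [(0,0,12),(12,85,123),(12,-85,123),(-14,85,123),(-14,-85,123)]:
    print(X,proj(c,[p[0]+cos(p[2])*X[0]-sin(p[2])*X[1],p[1]+sin(p[2])*X[0]+cos(p[2])*X[1],X[2]]).round())
cv2.imwrite('pics/w1v.png',cv2.resize(c['frame'],(800,500),interpolation=cv2.INTER_CUBIC))
E
```

```text
[ 577. -118.  505.] [ 0.05 -0.27 -0.96]
(0, 0, 12) [[302. 148.]]
(12, 85, 123) [[288. 234.]]
(12, -85, 123) [[283.  81.]]
(-14, 85, 123) [[310. 234.]]
(-14, -85, 123) [[308.  81.]]
```

View pics/w1v.png

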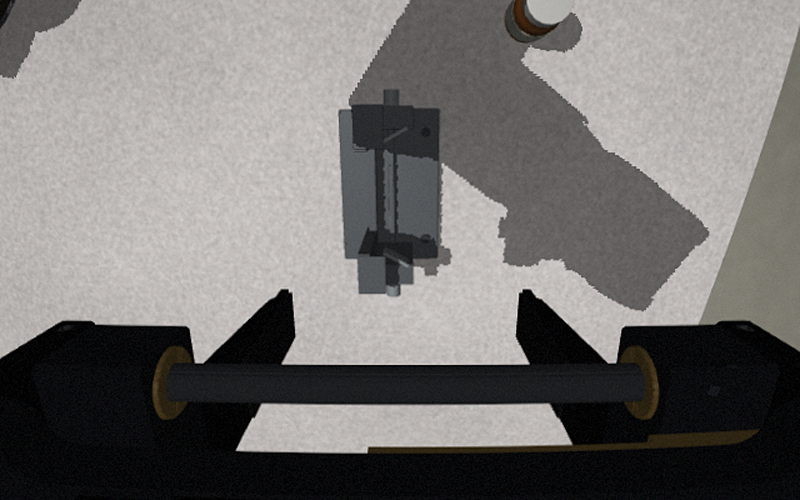

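Emit:
jog_arm(targets=[{"slide":[-10,-20,-50],"turn":[0,0,0],"claw":100},{"slide":[-10,-20,-50],"turn":[0,0,0],"claw":100},{"slide":[0,0,0],"turn":[0,0,0],"claw":100},{"slide":[0,0,0],"turn":[0,0,0],"claw":100}])

```text
t: 3.55
eef_pos: [570.9, -234.8, 236.3]
tcp_rot: [3.14, 0.001, 1.742]
ft_force: [0.2, -0.4, 1.1]
opening: 0.999
grip_force: 0.0
```

```bash
python3 - <<'E'
from h import *
import pickle
from math import cos,sin
c=snap('wrist','w2.png'); pickle.dump(c,open('w2.pkl','wb'))
p=[557.7,-189,3.315]
X=np.array([(12,85,123),(12,48,123),(-14,48,123),(-14,85,123),(12,-85,123),(12,-48,123),(-14,-48,123),(-14,-85,123)],float)
W=np.c_[p[0]+cos(p[2])*X[:,0]-sin(p[2])*X[:,1],p[1]+sin(p[2])*X[:,0]+cos(p[2])*X[:,1],X[:,2]]
q=proj(c,W);print(q.round(1).tolist())
m=q.mean(0).astype(int);x0=max(0,m[0]-100);y0=max(0,m[1]-130);print(x0,y0)
g=cv2.resize(c['frame'][y0:y0+200,x0:x0+200],None,fx=3,fy=3,interpolation=cv2.INTER_CUBIC)
g=np.clip(g.astype(float)*1.8,0,255).astype(np.uint8)
cv2.imwrite('pics/w2v.png',g)
E
```

```text
[[304.8, 235.6], [304.0, 194.7], [334.9, 194.6], [334.6, 235.5], [301.0, 24.0], [301.8, 75.0], [335.5, 74.9], [335.6, 23.8]]
219 2
```

View pics/w2v.png

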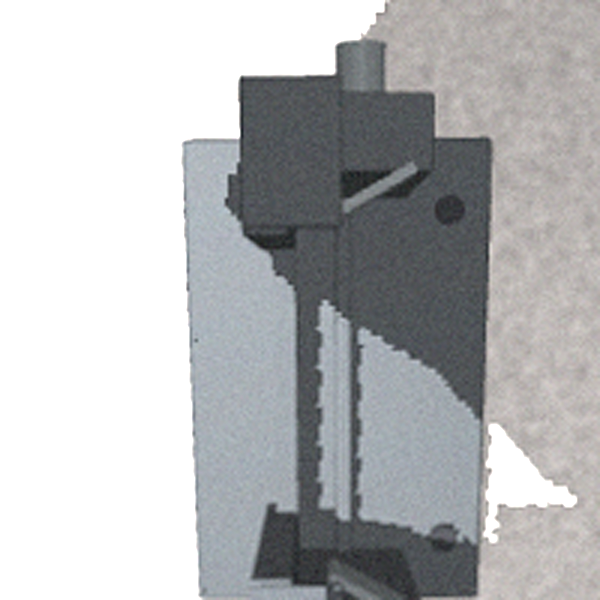

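```bash
python3 - <<'E'
import cv2,numpy as np
f=cv2.imread('pics/w2.png')[170:270,270:370]
cv2.imwrite('pics/w2n.png',np.clip(cv2.resize(f,None,fx=5,fy=5,interpolation=cv2.INTER_CUBIC)*2.0,0,255).astype(np.uint8))
E
```

```text
(no output)
```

View pics/w2n.png

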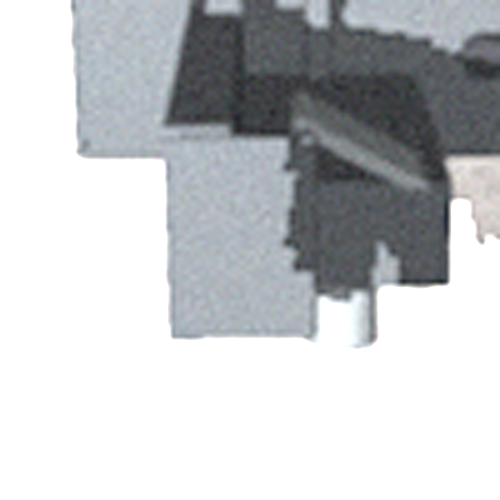

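```bash
cat > fit2.py <<'E'
from fit import *
import pickle
w=pickle.load(open('w2.pkl','rb')); o['w']=(w,0,0)
pt=lambda u,v:('w',3*u,3*v)
W=[(pt(299.7,27.4),k(12,-85,123)),(pt(299.7,77),k(12,-48,123)),(pt(332.7,76.4),k(-14,-48,123)),(pt(332,27.3),k(-14,-85,123)),
(pt(304,237),k(12,85,123)),(pt(302.7,197),k(12,48,123)),(pt(332,236.7),k(-14,85,123)),(pt(219+183/3,2+141/3),lambda p:(p[3]+110,-85,5)),(pt(219+489/3,2+141/3),lambda p:(p[3],-85,5))]
print('wrist only');fit(W,[558,-189,3.3,-67])
print('all');fit(W+st[:-1],[558,-189,3.3,-67])
E
python3 fit2.py
```

```text
[ 557.739 -188.961    3.315  -66.674]
[[1.1, -0.4], [-0.1, -1.0], [-0.6, -0.3], [-0.6, -0.1], [0.3, -0.7], [-0.6, -0.3], [-0.4, 0.5], [0.1, 0.4], [-0.3, -0.0], [-0.2, 1.2], [0.2, 1.4], [-1.2, -1.7], [-6.9, 5.1]]
[ 5.65715e+02  2.48447e+02 -3.23000e-01 -2.29700e+00  6.64000e-01]
[[-0.7, 1.3], [0.4, 0.2], [-0.5, 0.5], [-1.4, 0.7], [-2.1, -0.4], [-0.6, -1.0], [0.8, 1.6], [-0.3, 0.9], [0.8, -1.1]]
top [601.6775063  237.10178164 108.        ] bottom [603.85531212 236.37232888   8.        ]
wrist only
[ 556.403 -191.122    3.318  -69.926]
[[-1.2, -0.7], [-0.1, 0.6], [0.4, 1.0], [1.1, -0.9], [-0.7, 0.7], [-0.4, -0.1], [1.0, 0.8], [0.0, -0.3], [-0.0, -0.8]]
all
[ 556.537 -190.75     3.317  -69.3  ]
[[-0.8, -1.2], [0.2, 0.1], [0.8, 0.5], [1.5, -1.4], [-0.6, 0.3], [-0.3, -0.5], [1.1, 0.4], [-0.3, -0.7], [-0.3, -1.1], [0.2, -1.0], [-0.9, -1.5], [-1.5, -0.9], [-1.5, -0.7], [-0.5, -1.2], [-1.4, -0.8], [-1.2, 0.1], [-0.7, 1.0], [-1.0, 0.4], [-0.3, 0.8], [-0.1, 1.1], [-0.5, -1.9]]
```

Emit:
jog_arm(targets=[{"slide":[4,55,10],"turn":[0,0,-7.1],"claw":100},{"slide":[4,55,10],"turn":[0,0,-7.1],"claw":100},{"slide":[4,55,10],"turn":[0,0,-7.1],"claw":100},{"slide":[4,55,10],"turn":[0,0,-7.1],"claw":100},{"slide":[4,55,0],"turn":[0,0,0],"claw":100}])

```text
t: 4.32
eef_pos: [591.0, 43.2, 276.9]
tcp_rot: [3.138, -0.001, 1.246]
ft_force: [0.8, 0.2, -0.3]
opening: 1.001
grip_force: 0.0
```

Emit:
jog_arm(targets=[{"slide":[5,60,10],"turn":[0,0,0],"claw":100},{"slide":[5,60,0],"turn":[0,0,0],"claw":100},{"slide":[0,0,0],"turn":[0,0,0],"claw":100},{"slide":[0,0,0],"turn":[0,0,0],"claw":100}])

```text
t: 4.82
eef_pos: [600.5, 161.2, 285.4]
tcp_rot: [3.141, -0.0, 1.249]
ft_force: [0.3, -0.5, 0.4]
opening: 0.998
grip_force: 0.0
```

```bash
python3 - <<'E'
from h import *
import pickle
from math import cos,sin
c=snap('wrist','w3.png'); pickle.dump(c,open('w3.pkl','wb'))
p=[601.7,237,-.323]
X=np.array([(-4,-60,108),(4,-60,108),(4,60,108),(-4,60,108)],float)
W=np.c_[p[0]+cos(p[2])*X[:,0]-sin(p[2])*X[:,1],p[1]+sin(p[2])*X[:,0]+cos(p[2])*X[:,1],X[:,2]]
q=proj(c,W);print(q.round(1).tolist())
m=q.mean(0).astype(int);x0=max(0,m[0]-100);y0=max(0,m[1]-90);print(x0,y0)
cv2.imwrite('pics/w3v.png',cv2.resize(c['frame'][y0:y0+180,x0:x0+200],None,fx=3,fy=3,interpolation=cv2.INTER_CUBIC))
E
```

```text
[[297.3, 165.6], [305.2, 165.6], [303.6, 38.3], [295.0, 38.3]]
200 11
```

View pics/w3v.png

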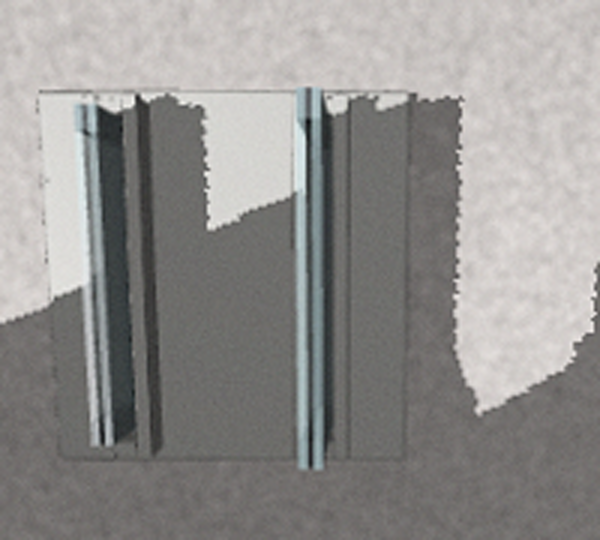

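```bash
python3 - <<'E'
from h import *
import pickle
c=pickle.load(open('w3.pkl','rb'))
a=onz(c,(303.1,40.6),108);b=onz(c,(303.3,166.8),108)
print(a,b,(a+b)/2,np.hypot(*(b-a)[:2]),np.arctan2(*(a-b)[[1,0]])-np.pi/2)
E
```

```text
[623.43302706 290.8683837  108.        ] [584.22143057 178.25772709 108.        ] [603.82722882 234.5630554  108.        ] 119.24222943624156 -0.33507483833616014
```

Emit:
jog_arm(targets=[{"slide":[1.5,37,-40],"turn":[0,0,-0.4],"claw":100},{"slide":[1.5,37,-40],"turn":[0,0,0],"claw":60},{"slide":[0,0,-50],"turn":[0,0,0],"claw":40},{"slide":[0,0,-50],"turn":[0,0,0],"claw":30},{"slide":[0,0,-28],"turn":[0,0,0],"claw":30}])

```text
t: 5.5
eef_pos: [603.2, 233.3, 74.6]
tcp_rot: [-3.14, 0.001, 1.239]
ft_force: [0.3, -0.1, 0.9]
opening: 0.635
grip_force: 0.0
```

Emit:
jog_arm(targets=[{"slide":[0,0,0],"turn":[0,0,0],"claw":20},{"slide":[0,0,0],"turn":[0,0,0],"claw":14},{"slide":[0,0,0],"turn":[0,0,0],"claw":10},{"slide":[0,0,0],"turn":[0,0,0],"claw":5},{"slide":[0,0,0],"turn":[0,0,0],"claw":0}])

```text
t: 6.12
eef_pos: [603.7, 235.0, 77.2]
tcp_rot: [3.141, -0.0, 1.241]
ft_force: [0.4, 0.4, 0.1]
opening: 0.113
grip_force: 0.0
```

Emit:
jog_arm(targets=[{"slide":[0,0,0],"turn":[0,0,0],"claw":0},{"slide":[0,0,0],"turn":[0,0,0],"claw":0},{"slide":[0,0,0],"turn":[0,0,0],"claw":0}])

```text
t: 6.5
eef_pos: [603.7, 235.0, 77.1]
tcp_rot: [3.141, -0.0, 1.241]
ft_force: [-2.3, -1.4, 6.3]
opening: 0.08
grip_force: 30.0
```

Emit:
jog_arm(targets=[{"slide":[0,0,15],"turn":[0,0,0],"claw":0},{"slide":[0,0,25],"turn":[0,0,0],"claw":0},{"slide":[0,0,40],"turn":[0,0,0],"claw":0},{"slide":[0,0,43],"turn":[0,0,0],"claw":0},{"slide":[0,-20,40],"turn":[0,0,0],"claw":0}])

```text
t: 7.12
eef_pos: [603.2, 215.6, 241.7]
tcp_rot: [3.141, -0.0, 1.242]
ft_force: [0.3, -0.4, -1.4]
opening: 0.081
grip_force: 30.0
```

Emit:
jog_arm(targets=[{"slide":[4,-40,0],"turn":[0,0,3],"claw":0},{"slide":[4,-50,0],"turn":[0,0,4],"claw":0},{"slide":[4,-50,0],"turn":[0,0,4],"claw":0},{"slide":[4,-50,0],"turn":[0,0,4],"claw":0},{"slide":[4,-50,0],"turn":[0,0,4],"claw":0}])

```text
t: 7.75
eef_pos: [623.4, -26.6, 240.4]
tcp_rot: [3.141, -0.0, 1.575]
ft_force: [0.7, -0.1, -1.0]
opening: 0.09
grip_force: 30.0
```

Emit:
jog_arm(targets=[{"slide":[4,-50,0],"turn":[0,0,4],"claw":0},{"slide":[4,-50,0],"turn":[0,0,4],"claw":0},{"slide":[3,-35,0],"turn":[0,0,1.9],"claw":0},{"slide":[0,-16.8,0],"turn":[-1,5.66,0],"claw":0},{"slide":[0,0,-12],"turn":[-1,5.66,0],"claw":0}])

```text
t: 8.38
eef_pos: [634.5, -178.7, 229.3]
tcp_rot: [-2.94, 0.002, 1.743]
ft_force: [0.2, 0.8, -1.8]
opening: 0.079
grip_force: 30.0
```

Emit:
jog_arm(targets=[{"slide":[0,0,-20],"turn":[-1,5.66,0],"claw":0},{"slide":[0,0,-20],"turn":[-1,5.66,0],"claw":0},{"slide":[0,0,0],"turn":[0,0,0],"claw":0},{"slide":[0,0,0],"turn":[0,0,0],"claw":0}])

```text
t: 8.88
eef_pos: [634.8, -176.9, 188.7]
tcp_rot: [-2.743, 0.001, 1.745]
ft_force: [-0.4, 0.4, -1.5]
opening: 0.08
grip_force: 30.0
```

```bash
cat > chk.py <<'E'
from h import *
from scipy.spatial.transform import Rotation as Ro
import sys
SP=[556.4,-191.0,3.317]
def rep():
    s=state(); R=Ro.from_euler('xyz',s['tcp_rot']).as_matrix(); p=np.array(s['eef_pos'])
    A=Ro.from_euler('z',SP[2]).as_matrix(); o=[SP[0],SP[1],0]
    u=A.T@(-R[:,2]); q=A.T@(p-o); f=q-69.1*u; ya=A.T@R[:,0]
    print('t',round(s['t'],2),'TCP_s',q.round(1),'foot_s',f.round(1),'lean',round(np.degrees(np.arctan2(-u[0],u[2])),1),'uy',u[1].round(4),'tx',ya.round(4),'F_s',(A.T@s['ft_force']).round(1),'grip',round(s['grip_force'],1),round(s['opening'],3))
rep()
E
cat > ov.py <<'E'
from chk import *
# overlay predicted cassette edges on side/scene views
def ov(name,f,crop):
    c=read_camera(name); s=state(); R=Ro.from_euler('xyz',s['tcp_rot']).as_matrix(); p=np.array(s['eef_pos'])
    im=c['frame'].copy(); g=[]
    x0,y0,w,h=crop; k=800//w if 600//h>=800//w else 600//h
    im=cv2.resize(im[y0:y0+h,x0:x0+w],None,fx=k,fy=k,interpolation=cv2.INTER_CUBIC)
    loc=lambda x,y,z:p-R[:,2]*(z-69.1)+R[:,1]*x+R[:,0]*y
    for a,b in [((-4,-60,0),(-4,60,0)),((4,-60,0),(4,60,0)),((-4,-60,100),(-4,60,100)),((4,-60,100),(4,60,100)),((4,-60,0),(4,-60,100)),((4,60,0),(4,60,100))]:
        q=(proj(c,np.array([loc(*a),loc(*b)]))-[x0,y0])*k
        cv2.line(im,*[tuple(int(v) for v in r) for r in q],(0,0,255),1)
    cv2.imwrite('pics/'+f,im)
E
python3 - <<'E'
from ov import *
ov('scene','o1.png',(150,100,200,150))
E
```

```text
t 8.88 TCP_s [-79.6  -0.2 188.7] foot_s [-52.8  -0.2 125.1] lean 22.8 uy -0.0002 tx [-1.1e-03 -1.0e+00 -6.0e-04] F_s [ 0.3 -0.4 -1.5] grip 30.0 0.08
```

View pics/o1.png

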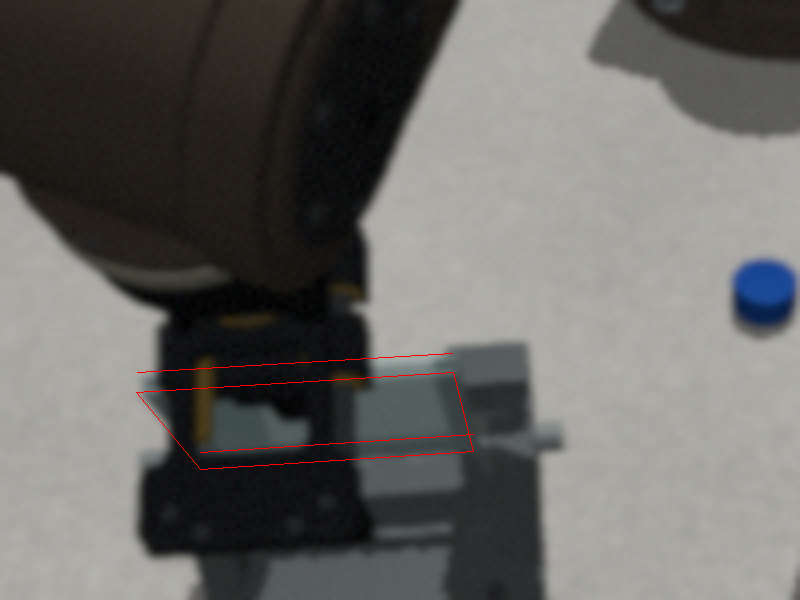

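Emit:
jog_arm(targets=[{"slide":[-7.4,-1.3,-17.7],"turn":[0,0,0],"claw":0},{"slide":[-7.4,-1.3,-17.7],"turn":[0,0,0],"claw":0},{"slide":[-7.4,-1.3,-17.7],"turn":[0,0,0],"claw":0},{"slide":[-7.4,-1.3,-17.7],"turn":[0,0,0],"claw":0},{"slide":[-7.4,-1.3,-17.7],"turn":[0,0,0],"claw":0}])

```text
t: 9.55
eef_pos: [597.6, -183.7, 100.5]
tcp_rot: [-2.744, 0.001, 1.745]
ft_force: [-0.8, 0.0, -1.3]
opening: 0.084
grip_force: 30.0
```

Emit:
jog_arm(targets=[{"slide":[0,0,0],"turn":[0,0,0],"claw":0}])

```text
t: 9.68
eef_pos: [597.1, -183.6, 99.9]
tcp_rot: [-2.741, 0.0, 1.744]
ft_force: [1.3, 0.1, -2.0]
opening: 0.08
grip_force: 30.0
```

```bash
python3 - <<'E'
from ov import *
ov('side','o2.png',(270,110,200,150))
E
```

```text
t 9.68 TCP_s [-41.3  -0.1  99.9] foot_s [-14.4  -0.2  36.2] lean 22.9 uy 0.0005 tx [-1.9e-03 -1.0e+00 -3.0e-04] F_s [-1.3  0.2 -2. ] grip 30.0 0.08
```

View pics/o2.png

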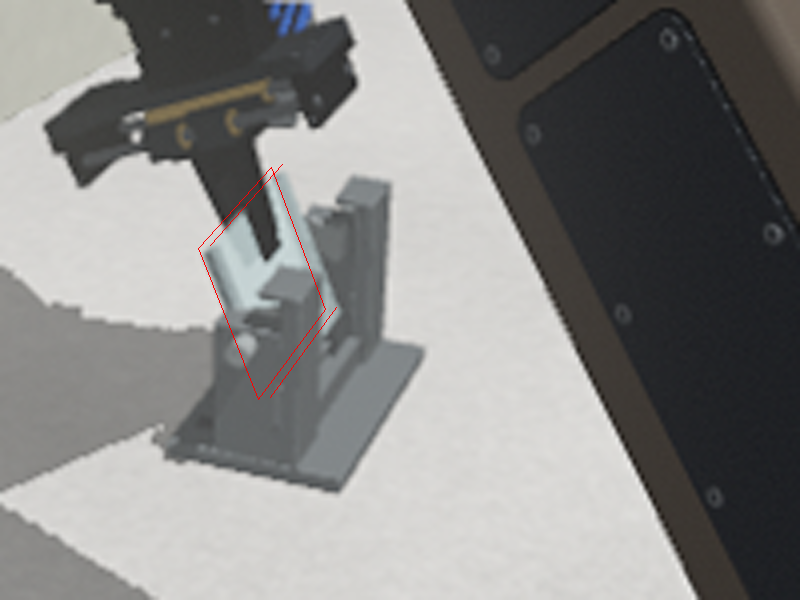

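Emit:
jog_arm(targets=[{"slide":[-1.4,-0.25,-3.4],"turn":[0,0,0],"claw":0},{"slide":[-1.4,-0.25,-3.4],"turn":[0,0,0],"claw":0},{"slide":[-1.4,-0.25,-3.4],"turn":[0,0,0],"claw":0}])

```text
t: 10.1
eef_pos: [593.4, -184.1, 89.0]
tcp_rot: [-2.741, 0.0, 1.745]
ft_force: [0.4, -0.2, -1.6]
opening: 0.088
grip_force: 30.0
```

Emit:
jog_arm(targets=[{"slide":[-1.4,-0.25,-3.4],"turn":[0,0,0],"claw":0},{"slide":[-1.4,-0.25,-3.4],"turn":[0,0,0],"claw":0},{"slide":[0,0,0],"turn":[0,0,0],"claw":0}])

```text
t: 10.48
eef_pos: [590.4, -184.6, 81.8]
tcp_rot: [-2.74, 0.0, 1.745]
ft_force: [-0.3, 1.1, -2.1]
opening: 0.086
grip_force: 30.0
```

```bash
python3 chk.py
```

```text
t 10.47 TCP_s [-34.6  -0.4  81.8] foot_s [-7.6 -0.4 18.2] lean 23.0 uy 0.0004 tx [-0.0011 -1.     -0.    ] F_s [ 0.1 -1.1 -2.1] grip 30.0 0.086
```

Emit:
jog_arm(targets=[{"slide":[-0.5,-0.1,-1.3],"turn":[0,0,0],"claw":0},{"slide":[-0.5,-0.1,-1.3],"turn":[0,0,0],"claw":0},{"slide":[0,0,0],"turn":[0,0,0],"claw":0}])

```text
t: 10.85
eef_pos: [589.5, -184.8, 79.5]
tcp_rot: [-2.74, 0.0, 1.745]
ft_force: [0.1, -0.3, -0.9]
opening: 0.078
grip_force: 30.0
```

Emit:
jog_arm(targets=[{"slide":[-0.4,0,-1],"turn":[0,0,0],"claw":0},{"slide":[0,0,0],"turn":[0,0,0],"claw":0}])

```text
t: 11.1
eef_pos: [589.1, -184.8, 78.5]
tcp_rot: [-2.74, 0.0, 1.745]
ft_force: [-0.2, -0.0, -1.8]
opening: 0.083
grip_force: 30.0
```

```bash
python3 chk.py
```

```text
t 11.1 TCP_s [-33.3  -0.4  78.5] foot_s [-6.3 -0.4 14.9] lean 23.0 uy 0.0003 tx [-1.1e-03 -1.0e+00 -2.0e-04] F_s [ 0.2 -0.  -1.8] grip 30.0 0.083
```

Emit:
jog_arm(targets=[{"slide":[-0.2,0,-0.6],"turn":[0,0,0],"claw":0},{"slide":[0,0,0],"turn":[0,0,0],"claw":0}])

```text
t: 11.35
eef_pos: [588.9, -184.8, 77.9]
tcp_rot: [-2.74, 0.0, 1.745]
ft_force: [-0.3, -0.3, -1.3]
opening: 0.084
grip_force: 30.0
```

Emit:
jog_arm(targets=[{"slide":[-0.2,0,-0.6],"turn":[0,0,0],"claw":0},{"slide":[0,0,0],"turn":[0,0,0],"claw":0}])

```text
t: 11.6
eef_pos: [588.7, -184.8, 77.3]
tcp_rot: [-2.74, 0.0, 1.745]
ft_force: [0.2, 0.1, -1.4]
opening: 0.08
grip_force: 30.0
```

Emit:
jog_arm(targets=[{"slide":[-0.2,0,-0.5],"turn":[0,0,0],"claw":0},{"slide":[0,0,0],"turn":[0,0,0],"claw":0}])

```text
t: 11.85
eef_pos: [588.7, -184.8, 77.1]
tcp_rot: [-2.741, 0.0, 1.745]
ft_force: [0.5, -0.4, 0.3]
opening: 0.084
grip_force: 30.0
```

```bash
python3 chk.py
```

```text
t 11.85 TCP_s [-32.9  -0.5  77.1] foot_s [-5.9 -0.5 13.5] lean 23.0 uy 0.0 tx [-1.e-03 -1.e+00 -4.e-04] F_s [-0.4  0.5  0.3] grip 30.0 0.084
```

Emit:
jog_arm(targets=[{"slide":[-1,-0.2,0.4],"turn":[0,0,0],"claw":0},{"slide":[0,0,0],"turn":[0,0,0],"claw":0}])

```text
t: 12.1
eef_pos: [587.5, -185.0, 77.2]
tcp_rot: [-2.74, 0.0, 1.745]
ft_force: [0.1, 0.4, -1.0]
opening: 0.082
grip_force: 30.0
```

Emit:
jog_arm(targets=[{"slide":[-0.7,-0.1,0],"turn":[0,0,0],"claw":0},{"slide":[0,0,0],"turn":[0,0,0],"claw":0}])

```text
t: 12.35
eef_pos: [586.9, -185.2, 77.2]
tcp_rot: [-2.741, 0.0, 1.745]
ft_force: [0.5, -0.1, -2.5]
opening: 0.082
grip_force: 30.0
```

Emit:
jog_arm(targets=[{"slide":[-0.7,-0.1,0],"turn":[0,0,0],"claw":0},{"slide":[0,0,0],"turn":[0,0,0],"claw":0}])

```text
t: 12.6
eef_pos: [586.4, -185.2, 77.2]
tcp_rot: [-2.741, 0.0, 1.745]
ft_force: [2.3, -0.8, -2.5]
opening: 0.082
grip_force: 30.0
```

```bash
python3 chk.py
```

```text
t 12.6 TCP_s [-30.6  -0.5  77.2] foot_s [-3.6 -0.5 13.6] lean 22.9 uy -0.0 tx [-1.e-03 -1.e+00 -4.e-04] F_s [-2.1  1.1 -2.5] grip 30.0 0.082
```

Emit:
jog_arm(targets=[{"slide":[-3.45,-0.6,1.7],"turn":[0.67,-3.76,0],"claw":0},{"slide":[-4.2,-0.75,1.1],"turn":[0.67,-3.76,0],"claw":0},{"slide":[0,0,0],"turn":[0,0,0],"claw":0}])

```text
t: 12.98
eef_pos: [578.1, -186.7, 80.6]
tcp_rot: [-2.874, 0.0, 1.745]
ft_force: [2.6, 0.3, -2.2]
opening: 0.084
grip_force: 30.0
```

```bash
python3 chk.py
```

```text
t 12.97 TCP_s [-22.1  -0.5  80.6] foot_s [-3.9 -0.5 14. ] lean 15.3 uy 0.0004 tx [-0.0017 -1.     -0.    ] F_s [-2.6  0.1 -2.2] grip 30.0 0.084
```

Emit:
jog_arm(targets=[{"slide":[-4.4,-0.8,0.5],"turn":[0.67,-3.76,0],"claw":0},{"slide":[-4.4,-0.8,0.3],"turn":[0.67,-3.76,0],"claw":0},{"slide":[0,0,0],"turn":[0,0,0],"claw":0}])

```text
t: 13.35
eef_pos: [569.4, -188.2, 81.1]
tcp_rot: [-3.005, -0.001, 1.745]
ft_force: [0.4, 0.7, -0.7]
opening: 0.082
grip_force: 30.0
```

```bash
python3 chk.py
```

```text
t 13.35 TCP_s [-13.2  -0.5  81.1] foot_s [-3.9 -0.5 12.6] lean 7.8 uy 0.0008 tx [-1.4e-03 -1.0e+00  6.0e-04] F_s [-0.5 -0.6 -0.7] grip 30.0 0.082
```

Emit:
jog_arm(targets=[{"slide":[-4.2,-0.75,0.4],"turn":[0.67,-3.76,0],"claw":0},{"slide":[-3.6,-0.6,0],"turn":[0.6,-3.3,0],"claw":0},{"slide":[0,0,0],"turn":[0,0,0],"claw":0}])

```text
t: 13.72
eef_pos: [561.5, -189.5, 81.2]
tcp_rot: [-3.129, -0.002, 1.745]
ft_force: [0.2, -0.2, -2.4]
opening: 0.08
grip_force: 30.0
```

```bash
python3 - <<'E'
from chk import *
for n in ['scene','wrist']:
    c=read_camera(n); cv2.imwrite('pics/z_%s.png'%n,c['frame'])
    A=Ro.from_euler('z',SP[2]).as_matrix()
    for q,X in [('catch_left_nose',(-10,54,88)),('catch_right_nose',(-10,-54,88)),('cassette_top',(-4,0,112))]:
        print(n,q,proj(c,A@X+[SP[0],SP[1],0]).round(),[(np.round(a['xy']),round(a['conf'],2)) for a in look_for(q,n)[:2]])
rep()
E
```

```text
t 13.72 TCP_s [-5.3 -0.6 81.2] foot_s [-4.4 -0.7 12.1] lean 0.7 uy 0.0017 tx [-0.0012 -1.      0.0017] F_s [-0.2  0.2 -2.4] grip 30.0 0.08
scene catch_left_nose [[210. 211.]] [(array([208., 217.]), 0.47), (array([240., 239.]), 0.4)]
scene catch_right_nose [[267. 207.]] [(array([270., 205.]), 0.67), (array([242., 235.]), 0.3)]
scene cassette_top [[237. 198.]] [(array([251., 218.]), 0.75), (array([338., 280.]), 0.72)]
wrist catch_left_nose [[332. 344.]] [(array([334., 346.]), 0.71), (array([346., 159.]), 0.31)]
wrist catch_right_nose [[334. 151.]] [(array([364., 141.]), 0.59), (array([346., 161.]), 0.17)]
wrist cassette_top [[320. 280.]] [(array([322., 251.]), 0.8)]
t 14.12 TCP_s [-5.8 -0.6 81.1] foot_s [-5.1 -0.6 12. ] lean 0.6 uy 0.0009 tx [-7.e-04 -1.e+00  9.e-04] F_s [1.9 0.9 0.1] grip 30.0 0.085
```

Emit:
jog_arm(targets=[{"slide":[-1.0,-0.2,0.2],"turn":[0.1,-0.6,0],"claw":0},{"slide":[0,0,0],"turn":[0,0,0],"claw":0}])

```text
t: 14.38
eef_pos: [560.9, -189.6, 81.3]
tcp_rot: [3.14, -0.001, 1.745]
ft_force: [-0.2, 0.8, -1.7]
opening: 0.082
grip_force: 30.0
```

Emit:
jog_arm(targets=[{"slide":[-0.6,-0.1,0],"turn":[0,0,0],"claw":0},{"slide":[0,0,0],"turn":[0,0,0],"claw":0}])

```text
t: 14.62
eef_pos: [560.5, -189.8, 81.5]
tcp_rot: [3.14, -0.001, 1.745]
ft_force: [0.5, 0.1, -2.0]
opening: 0.078
grip_force: 30.0
```

Emit:
jog_arm(targets=[{"slide":[-0.6,-0.1,0],"turn":[0,0,0],"claw":0},{"slide":[0,0,0],"turn":[0,0,0],"claw":0}])

```text
t: 14.88
eef_pos: [560.3, -189.8, 81.5]
tcp_rot: [3.139, -0.0, 1.745]
ft_force: [4.7, 1.8, -3.7]
opening: 0.083
grip_force: 30.0
```

```bash
python3 chk.py
```

```text
t 14.88 TCP_s [-4.1 -0.5 81.5] foot_s [-4.2 -0.5 12.4] lean -0.1 uy 0.0002 tx [-8.e-04 -1.e+00  2.e-04] F_s [-4.9 -1.  -3.7] grip 30.0 0.083
```

```bash
cat > stub.py <<'E'
from chk import *
a=cv2.cvtColor(cv2.imread('pics/scene0.png'),cv2.COLOR_BGR2GRAY); c=read_camera('scene'); b=cv2.cvtColor(c['frame'],cv2.COLOR_BGR2GRAY)
for nm,x,y in [('R stub',287,209),('L stub',189,216),('base ctl',287,254)]:
    t=a[y-6:y+7,x-7:x+8]; r=cv2.matchTemplate(b[y-14:y+15,x-18:x+19],t,cv2.TM_CCOEFF_NORMED); _,v,_,l=cv2.minMaxLoc(r)
    print(nm,'shift',l[0]-11,l[1]-8,round(v,2))
E
python3 stub.py
```

```text
t 14.88 TCP_s [-4.1 -0.5 81.5] foot_s [-4.2 -0.5 12.4] lean -0.1 uy 0.0002 tx [-8.e-04 -1.e+00  2.e-04] F_s [-4.9 -1.  -3.7] grip 30.0 0.083
R stub shift 0 -4 0.63
L stub shift 0 0 0.94
base ctl shift -1 -1 0.84
```

Emit:
jog_arm(targets=[{"slide":[0.3,0.1,-0.2],"turn":[0,0,0],"claw":0},{"slide":[0,0,0],"turn":[0,0,0],"claw":10},{"slide":[0,0,0],"turn":[0,0,0],"claw":12},{"slide":[0,0,0],"turn":[0,0,0],"claw":14},{"slide":[0,0,0],"turn":[0,0,0],"claw":14}])

```text
t: 15.55
eef_pos: [560.0, -189.8, 81.3]
tcp_rot: [3.14, -0.001, 1.745]
ft_force: [0.0, 0.1, -0.4]
opening: 0.139
grip_force: 0.0
```

```bash
python3 stub.py
```

```text
t 15.55 TCP_s [-3.7 -0.5 81.3] foot_s [-3.8 -0.6 12.2] lean -0.1 uy 0.0006 tx [-1.1e-03 -1.0e+00  6.0e-04] F_s [-0.  -0.1 -0.4] grip 0.0 0.139
R stub shift 0 -4 0.63
L stub shift 0 0 0.94
base ctl shift -1 -1 0.84
```

Emit:
jog_arm(targets=[{"slide":[0,0,0],"turn":[0,0,0],"claw":25},{"slide":[0,0,0],"turn":[0,0,0],"claw":25},{"slide":[0,0,30],"turn":[0,0,0],"claw":25},{"slide":[0,0,45],"turn":[0,0,0],"claw":25},{"slide":[0,0,50],"turn":[0,0,0],"claw":25}])

```text
t: 16.23
eef_pos: [559.7, -189.7, 207.2]
tcp_rot: [3.141, -0.001, 1.745]
ft_force: [1.1, -1.2, -0.2]
opening: 0.25
grip_force: 0.0
```

Emit:
jog_arm(targets=[{"slide":[10.9,-45,30],"turn":[0,0,0],"claw":60},{"slide":[0,0,0],"turn":[0,0,0],"claw":100},{"slide":[0,0,0],"turn":[0,0,0],"claw":100}])

```text
t: 16.6
eef_pos: [570.4, -234.4, 235.5]
tcp_rot: [3.141, -0.002, 1.745]
ft_force: [0.4, 0.6, 0.4]
opening: 0.506
grip_force: 0.0
```

```bash
python3 - <<'E'
from stub import *
c=read_camera('wrist'); cv2.imwrite('pics/w4.png',c['frame'])
g=lambda f:cv2.cvtColor(f,cv2.COLOR_BGR2GRAY)
a=g(cv2.imread('pics/w2.png'));b=g(c['frame'])
# catches/stubs in w2: far stub (339,24), near stub (339,234), far catch (346,65), near (343,199)
for nm,x,y,w,h in [('Rstub',339,22,11,9),('Lstub',339,235,9,6),('Rcatch',346,65,14,8),('Lcatch',343,199,14,8),('hoodR',316,52,18,26)]:
    t=a[max(0,y-h):y+h+1,x-w:x+w+1]; y1=max(0,y-h-15)
    r=cv2.matchTemplate(b[y1:y+h+16,x-w-10:x+w+11],t,cv2.TM_CCOEFF_NORMED); _,v,_,l=cv2.minMaxLoc(r)
    print(nm,'shift',l[0]-10,l[1]-(max(0,y-h)-y1),round(v,2))
A=Ro.from_euler('z',SP[2]).as_matrix()
for q,X in [('cassette_top',(-4,0,112)),('catch_left_nose',(-10,54,88)),('catch_right_nose',(-10,-54,88))]:
    print(q,proj(c,A@X+[SP[0],SP[1],0]).round(),[(np.round(r['xy']),round(r['conf'],2)) for r in look_for(q,'wrist')[:2]])
# horizontal profile across cassette top at several rows, as intensity steps
for y in (-40,-20,0,20,40):
    P=np.array([A@np.array([x,y,112.])+[SP[0],SP[1],0] for x in np.arange(-24,14,2)]); uv=proj(c,P)
    print(y,[int(b[int(round(v)),int(round(u))]) for u,v in uv])
E
```

```text
t 16.6 TCP_s [ -6.2  45.2 235.5] foot_s [ -6.2  45.1 166.4] lean -0.0 uy 0.0016 tx [-0.0015 -1.      0.0016] F_s [-0.5 -0.6  0.4] grip 0.0 0.506
R stub shift 0 -5 0.64
L stub shift 0 0 0.97
base ctl shift -1 -2 0.96
Rstub shift 2 1 0.96
Lstub shift 1 2 0.96
Rcatch shift 2 1 0.95
Lcatch shift 1 2 0.71
hoodR shift 1 1 0.92
cassette_top [[322. 139.]] [(array([321., 134.]), 0.71)]
catch_left_nose [[329. 194.]] [(array([342., 197.]), 0.55)]
catch_right_nose [[329.  74.]] [(array([348.,  68.]), 0.6)]
-40 [49, 49, 53, 55, 47, 54, 48, 54, 57, 167, 76, 168, 152, 53, 52, 110, 110, 109, 109]
-20 [49, 52, 51, 48, 45, 48, 44, 52, 65, 166, 72, 161, 164, 107, 106, 106, 106, 105, 107]
0 [48, 52, 51, 54, 48, 50, 43, 51, 59, 165, 55, 166, 153, 105, 106, 105, 106, 106, 104]
20 [49, 53, 51, 49, 46, 49, 47, 44, 75, 165, 58, 138, 143, 102, 106, 104, 106, 106, 104]
40 [40, 41, 42, 44, 41, 46, 45, 40, 70, 151, 20, 135, 87, 36, 42, 38, 37, 42, 104]
```

```bash
python3 -c "
from cell import *
print(job_done())"
```

```text
the job is handed in; nothing more can be done
None
```

The tall cassette is in the casting stand: upright against the stop face, released, and the arm is clear. In the last wrist picture both catches match their sprung-out position to about 1 mm. I handed the job in at about 17 s of the 48 s; no verdict came back.

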